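Pump a clutch lever, then hold it against its stop (master cylinder leak check)

ROBOT

A 6-joint arm with a two-finger parallel gripper is mounted at the origin on a cart in front of the work surface, level with it; the furniture and walls round the work are solid. World frame = base frame: x ahead of the robot, y to its left, z up, the work surface at z = 0. Lengths are in m, angles in rad, forces in N, time in s.
With the tool pointing down it reaches from about 0.3 to 0.75 m from the base axis. Payload 8.5 kg.
Tool frame: the origin (TCP) lies at the very end of the fingers, on their centre line; the grasp point (between the pads) lies 19 mm behind it; x points along the fingers, y is the direction in which the jaws open and shut, and the axes are right-handed (so a half turn about x gives the same grasp; the last joint's range is limited). The gripper opens to 88 mm and grips with 3 to 60 N. Pads are 18 mm wide; open, the fingers measure 123 mm over their backs; the gripper's body (75 mm by 187 mm) begins 45 mm behind the grasp point.
Start: joints at [0.964, 0.381, 1.297, -0, 1.464, -0.215], TCP at [0.21, 0.508, 0.239] pointing down, gripper open.
Joint ranges: [-3.11, 3.11], [-0.89, 2.33], [0.22, 2.48], [-1.42, 4.56], [0.17, 2.85], [-2.88, 2.88]. Speed limits (rad/s): [2.39, 2.39, 3.14, 3.14, 3.14, 3.14].

INTERFACE

Orientations are given as a unit quaternion [w, x, y, z].
In Python, from rig import ctrl, viewer gives the robot as it stands.
- The arm moves only by the tool apply_moves, never from a script. Its argument "plan" is a list of rows, each a list of 7 numbers: the turn, a rotation vector about the world's x, y, z in rad, then the shift along the world's x, y, z in m, then the closure, from 0 (fully open) to 1 (shut). In form: [[ax, ay, az, x, y, z, fingers], ...]. A call has 1 to 20 rows; each row shifts and turns the commanded pose from where the row before left it; what a row does not reach is not made up. A row lasts 1/8 s, in which the tool goes at most 62.5 mm and 10.7 degrees, less where a joint would pass 70% of its speed; a pose out of reach is approached as far as the arm can. A call is refused whole if a number of a shift passes 0.0625 or a number of a turn 0.188, either way. A call with a gripper value outside its range is refused whole. The fingers move at their own pace and stop on an object; "grip_force" is the grip in N (left out, the last holds). Time passes only in rows, so rows that do not move let the fingers close. It gives the time, the measured TCP pose, the force and the opening at its end, in the units of the state.
- ctrl.read_state(): the state, without advancing time (a new reading comes with each control period).
- viewer.grab_frame(name): name is "side" or "top"; returns (picture, depth): 384x512x3 uint8, red, green, blue; 384x512 float32, m along the optical axis (not along the pixel's ray), 0 where there is no reading.
- viewer.camera_info(name): a dict with "intrinsics" (3x3 intrinsics, pixels), "origin" and "rotation" of the camera in the world. Camera axes: x right, y down, z forward; pixel columns grow to the right and rows downward; lengths in m; the calibration is good to about 2 mm. A picture is of the moment at which its call begins. camera_info takes no time and is no camera call.
- ctrl.finish_job(): hands the job in, once; it reports no verdict.
The state is a dict: "time_s": time; "joint_pos": joint angles; "qd": joint speeds; "effort": joint torques, N m; "eef_pos": TCP position; "eef_rot": TCP orientation; "force": force on the tool from outside, world axes, zero at the start; "ft_torque": the same for the moment, N m; "width": finger opening in m.
Only numpy, scipy, OpenCV 4.12 (cv2) and the standard library are available. Lean on these libraries where they do the work, as an engineer would, in place of code of your own. Each camera call takes 0.05 s, during which the arm holds its last target. There are 200 camera calls.

TASK

The rebuilt clutch master cylinder on the short motorcycle handlebar in the bench stand needs its leak check. With the fingers kept together on the outer side of the clutch lever, press it in with their backs (do not grip it) until it stops firmly, short of the bar; let it spring all the way out, then press it in again and hold it firmly, but without forcing it, against its stop for at least three seconds, and finish your program while still holding it there. Keep the fingers off the handlebar and leave the things lying around where they are.

Things in the scene. Friction and masses are not known exactly. Their poses are not given: they have to be found in the camera images.
- bench_stand: Fixed stand: grey base 150 x 150 x 16 mm with an upright fork tube 50 mm across, 191 mm high. Origin: on the bench below the middle of the lever's outer face when let out; z up; the fork tube stands 90 mm along +x and 235 mm along +y of it. From the tube the handlebar runs along -y (to the robot's right); the lever is on the bar's -x side (towards the robot). Turned about z by -6 to 38 degrees.
- handlebar: Fixed on the stand, same origin and axes: bar along y at x = 90 mm, axis 140 mm above the bench, 22 mm thick; black rubber grip 33 mm thick from y = 85 to -37 mm, alloy end to -66 mm. Between the grip and the fork tube (y = 113 to 198 mm) sits the black master cylinder with its box-shaped reservoir: x from 30 mm, lid top 177 mm above the bench. Not to be pressed on.
- clutch_lever (a joint): Lever angle, rad: 0 = let out (within 0.01), grows as it is pressed in (counter-clockwise from above). At mid-blade the spring needs about 2 N to start, 4 N just before the stop at 0.26. The stop is firm and hardly gives (0.265 to 0.27 under 15 N). Let go, it springs out by itself in half a second. At the stop the blade is still about 27 mm clear of the grip.
- lever_face (a point): Where the fingers press: on the outer face of the silver blade at half height; moves with the lever. x points square into the blade, the way it is pressed; y along the blade to the hinge; z up. Blade: 11 mm thick (x), 18 mm high (z), 140 mm above the bench, nearly straight from 70 mm nearer the hinge to 15 mm farther out; ball end 17 mm across, 43 mm farther out. Travel to the stop: about 35 mm.
- lever_hinge (a point): Point on the upright hinge axis of the lever, at the height of the blade. lever_face lies 55.5 mm outwards (-x of the stand) and 125 mm along -y of it when the lever is let out.
- grip_middle (a point): Centre of the rubber grip, on the axis of the handlebar; the grip is 33 mm thick and 122 mm long.
- spanner_13: Loose combination spanner, 30 x 185 x 7 mm, lying on the bench below the handlebar; origin at the middle of its underside. Bystander.
- red_screwdriver: Loose screwdriver with a red handle, 28 x 200 x 27 mm, lying in front of the lever; origin at the middle of its underside. Bystander.
- masking_tape: Loose roll of masking tape, 100 mm across, 25 mm high, lying flat below the lever; origin at the centre of its underside. Bystander.

How it is judged:
On the way, in this order (a step that is already met when the one before it is completed fails the run):
1. the fingers press the clutch lever in to its stop (value of joint clutch_lever above 0.25 rad and contact force between the fingers and clutch_lever above 3 N), for 0.2 s.
2. the lever is let all the way out again (value of joint clutch_lever below 0.03 rad), for 0.2 s.
3. the fingers press the lever in again and hold it firmly against its stop for three seconds (all of step 1), for 3 s.
At the end, for the whole second after the job is handed in: The fingers still hold the clutch lever against its stop (lever angle above 0.25 rad, fingers pushing on it with 3 to 30 N, lever still), nothing presses on the handlebar, and spanner, screwdriver and tape roll are within 20 mm of where they were (all of step 3 and contact force between the fingers and clutch_lever below 30 N and velocity of joint clutch_lever below 0.1 rad/s and contact force between anything else and handlebar below 5 N and distance of each of spanner_13, red_screwdriver, masking_tape from where it was at the start of the episode below 0.02 m); the arm keeps its last pose, push and grip.
It fails at once if the lever is forced (more than 40 N) (contact force between the fingers and clutch_lever above 40 N).
It fails at once if the lever is taken between the fingers (contact force between the fingers and clutch_lever above 1 N and x of the grasp point in the frame of lever_face between -0.002 and 0.013 m and y of the grasp point in the frame of lever_face between -0.05 and 0.08 m and z of the grasp point in the frame of lever_face between -0.04 and 0.012 m).
It fails at once if the fingers or the arm press on the handlebar (contact force between any of the fingers, the arm and handlebar above 5 N).
It fails at once if the spanner, screwdriver or tape roll is shoved or picked up (more than 20 mm) (distance of any of spanner_13, red_screwdriver, masking_tape from where it was at the start of the episode above 0.02 m).
It also fails if it takes over 38 s, if anything falls off the work surface, if the arm or the gripper's body presses on something with over 40 N, if the wrist force passes 120 N, or if a joint passes its speed limit or range.

## Working session

There is one attempt and no reset: what is moved stays moved. The work goes in short steps, Python scripts to look and compute and a tool call to move; the robot and the scene stay as the last step left them, time stands still between calls to the robot, and variables do not carry over. Pictures are saved under pics/ and viewed, about 8 in all and at most 12, crops included, and the job is handed in when it is done.

Besides the shell and the picture viewer there is one more tool, called after "Request:" in YAML: its name, and indented under it one key for each argument. apply_moves: Moves the arm, as the interface text tells. Its arguments: {"type":"object","properties":{"plan":{"type":"array","items":{"type":"array","items":{"type":"number"}}},"grip_force":{"type":"number"}},"required":["plan"]}

```bash
mkdir -p pics
cat > h.py <<'E'
import numpy as np, cv2
from rig import ctrl, viewer
def P(name,d,u,v):
    c=viewer.camera_info(name);K=np.array(c["intrinsics"]);z=d[v,u]
    return np.array(c["origin"])+np.array(c["rotation"])@(np.linalg.inv(K)@[u,v,1]*z)
def cloud(name,d):
    c=viewer.camera_info(name);K=np.array(c["intrinsics"])
    v,u=np.mgrid[:384,:512];r=np.stack([u,v,np.ones_like(u)],-1)@np.linalg.inv(K).T*d[...,None]
    return r@np.array(c["rotation"]).T+np.array(c["origin"])
E
python3 - <<'E'
from h import *
for n in("top","side"):
    p,d=viewer.grab_frame(n);np.save(n+".npy",d);cv2.imwrite(f"pics/{n}0.png",p[...,::-1]);c=viewer.camera_info(n);print(n,c["origin"],np.round(c["rotation"],2).tolist(),c["intrinsics"][0])
    cv2.imwrite(f"pics/{n}0.png",cv2.resize(p[...,::-1],(768,576)))
print(ctrl.read_state())
E
```

```text
top [0.29433372 0.27956241 0.92234209] [-0.09, 0.72, -0.69, 0.08] [379.11212223   0.         256.74860203]
side [ 0.30624518 -0.37551763  0.58627139] [-0.46, 0.88, -0.11, 0.05] [389.591669     0.         251.83227193]
{'time_s': 0.1, 'joint_pos': array([ 9.63712233e-01,  3.81167848e-01,  1.29810961e+00, -8.68531182e-06,
        1.46361850e+00, -2.15343493e-01]), 'qd': array([-0.00125283, -0.00116665, -0.00278213, -0.00011684, -0.00105373,
       -0.00101421]), 'effort': array([ 4.75510999e-03, -4.38652432e+01, -2.24913633e+01,  7.15300371e-02,
        3.41642601e-02, -1.13376523e-04]), 'eef_pos': array([0.20987889, 0.50812833, 0.23820387]), 'eef_rot': array([ 0.69340448,  0.13719336,  0.69376726, -0.13804055]), 'force': array([-0.10150339, -0.26775829,  0.19118515]), 'ft_torque': array([-0.0131779 , -0.05517111, -0.0226064 ]), 'width': 0.08821273435981482}
```

View pics/top0.png

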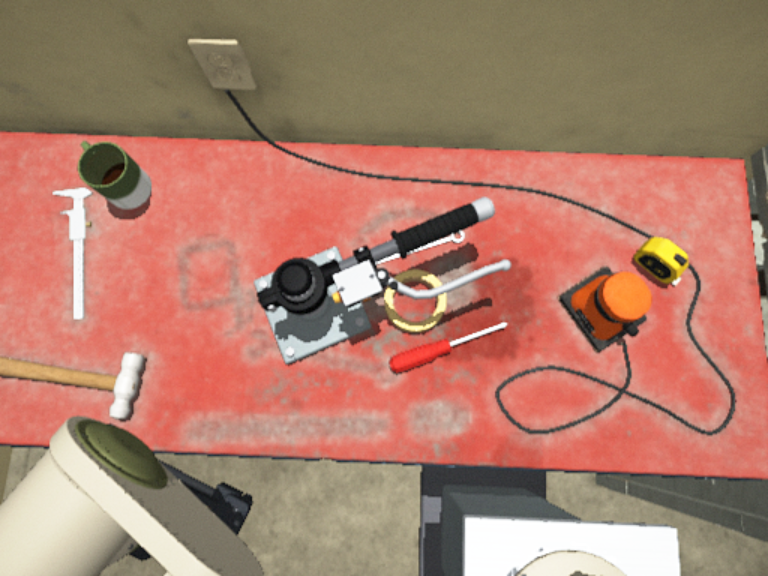

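View pics/side0.png

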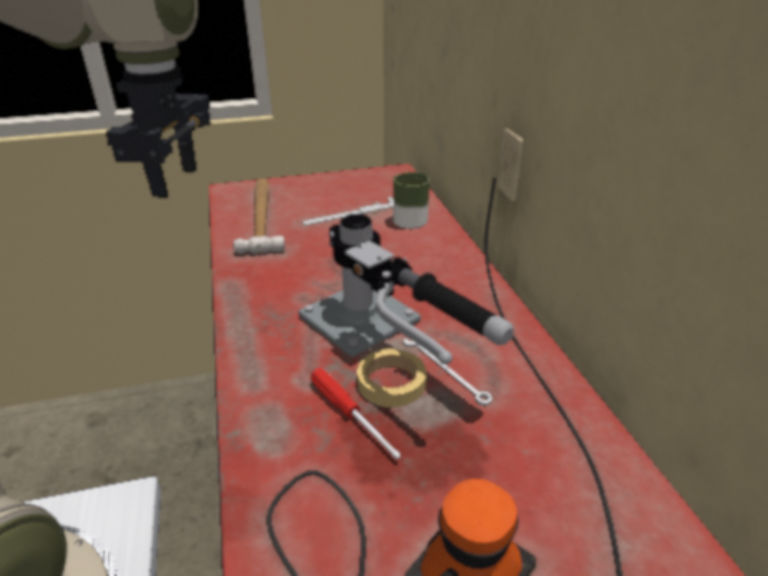

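The top picture shows the bar running from (380,255) to its alloy end at (485,208) and the lever from (385,282) to its ball at (507,265). The tape is at (415,300) and the screwdriver at (450,345). I'll turn these into positions next.

Run:
```python
from h import *
d=np.load("top.npy");C=cloud("top",d)
z=C[...,2]; H=np.zeros((384,512),np.uint8)
def win(u0,u1,v0,v1,z0,z1):
    s=C[int(v0/1.5):int(v1/1.5),int(u0/1.5):int(u1/1.5)].reshape(-1,3);return s[(s[:,2]>z0)&(s[:,2]<z1)]
g=win(398,480,195,260,.145,.165);c=g[:,:2].mean(0);w,V=np.linalg.eigh(np.cov(g[:,:2].T));a=V[:,1];a=a*np.sign(-a[1]);print("grip",c,a,"stand angle deg",np.degrees(np.arctan2(a[0],-a[1])),"zmax",g[:,2].max())
e=win(470,500,192,225,.135,.165);print("end",e[np.argmax(e[:,:2]@a)])
L=win(385,515,255,305,.135,.165)
w_=L[:,:2]
for y in np.arange(L[:,1].max(),L[:,1].min()-.01,-.015):
    s=L[abs(L[:,1]-y)<.005]
    if len(s):print(np.round(s.mean(0),4),"xrange",s[:,0].min().round(4),s[:,0].max().round(4))
print("ball",win(495,515,258,272,.13,.165).mean(0))
for n,b in dict(tape=(383,448,268,332,.012,.04),sd=(388,510,320,372,.006,.05)).items():
    s=win(*b);print(n,s.min(0),s.max(0))
R=np.array(cv2.Rodrigues(np.zeros(3))[0])
from scipy.spatial.transform import Rotation as Ro
print(Ro.from_quat(ctrl.read_state()["eef_rot"],scalar_first=True).as_matrix().round(3))
```

```text
Traceback (most recent call last):
  File "h.py", line 9, in cloud
    return r@np.array(c["rotation"]).T+np.array(c["origin"])
           ~^~~~~~~~~~~~~~~~~~~~~~~~~~
ValueError: matmul: Input operand 1 has a mismatch in its core dimension 0, with gufunc signature (n?,k),(k,m?)->(n?,m?) (size 4 is different from 3)
```

```bash
sed -i 's/np.array(c\["rotation"\])/RR(c["rotation"])/; 2a from scipy.spatial.transform import Rotation as Ro\nRR=lambda q:Ro.from_quat(q,scalar_first=True).as_matrix()' h.py
python3 - <<'E'
from h import *
d=np.load("top.npy");C=cloud("top",d)
def win(u0,u1,v0,v1,z0,z1):
    s=C[int(v0/1.5):int(v1/1.5),int(u0/1.5):int(u1/1.5)].reshape(-1,3);return s[(s[:,2]>z0)&(s[:,2]<z1)]
g=win(398,480,195,260,.145,.165);c=g[:,:2].mean(0);w,V=np.linalg.eigh(np.cov(g[:,:2].T));a=V[:,1];a=a*np.sign(-a[1]);print("grip",c,a,"stand angle deg",np.degrees(np.arctan2(a[0],-a[1])),"zmax",g[:,2].max())
e=win(470,500,192,225,.135,.165);print("end",e[np.argmax(e[:,:2]@a)])
L=win(385,515,255,305,.135,.165)
for y in np.arange(L[:,1].max(),L[:,1].min()-.01,-.015):
    s=L[abs(L[:,1]-y)<.005]
    if len(s):print(np.round(s.mean(0),4),"xrange",s[:,0].min().round(4),s[:,0].max().round(4))
print("ball",win(495,515,258,272,.13,.165).mean(0))
for n,b in dict(tape=(383,448,268,332,.012,.04),sd=(388,510,320,372,.006,.05)).items():
    s=win(*b);print(n,s.min(0),s.max(0))
print(RR(ctrl.read_state()["eef_rot"]).round(3))
E
```

```text
grip [0.55950893 0.22114655] [ 0.46931669 -0.88302992] stand angle deg 27.989950713529563 zmax 0.1637263463242371
end [0.60278956 0.14600385 0.15065572]
[0.4897 0.2938 0.1512] xrange 0.4737 0.516
[0.4725 0.2818 0.1499] xrange 0.4662 0.4823
[0.4746 0.2668 0.1459] xrange 0.4603 0.5167
[0.461  0.2514 0.1466] xrange 0.4566 0.4691
[0.4617 0.2359 0.1463] xrange 0.4567 0.4671
[0.4668 0.2206 0.1464] xrange 0.4606 0.4745
[0.4729 0.2063 0.1472] xrange 0.4666 0.4814
[0.4802 0.1916 0.1465] xrange 0.4736 0.4882
[0.4885 0.1759 0.1464] xrange 0.4814 0.496
[0.4956 0.1608 0.1466] xrange 0.4898 0.5026
[0.5016 0.146  0.1464] xrange 0.4958 0.5078
[0.5078 0.1309 0.1462] xrange 0.5012 0.5154
[0.5089 0.1196 0.1453] xrange 0.5049 0.5133
ball [0.50761234 0.12923553 0.14604204]
tape [0.42890674 0.19891841 0.0120247 ] [0.52907881 0.29602129 0.02924643]
sd [0.36337111 0.09858077 0.00603839] [0.44945815 0.28433533 0.02988513]
[[-0.001  0.382  0.924]
 [-0.001  0.924 -0.382]
 [-1.    -0.001 -0.   ]]
```

Request:
apply_moves:
  plan:
    - [0, 0, -0.06, 0.0232, -0.0363, 0, 1]
    - [0, 0, -0.06, 0.0232, -0.0363, 0, 1]
    - [0, 0, -0.06, 0.0232, -0.0363, 0, 1]
    - [0, 0, -0.06, 0.0232, -0.0363, 0, 1]
    - [0, 0, -0.06, 0.0232, -0.0363, 0, 1]
    - [0, 0, -0.06, 0.0232, -0.0363, 0, 1]
    - [0, 0, -0.06, 0.0232, -0.0363, 0, 1]
    - [0, 0, -0.06, 0.0232, -0.0363, 0, 1]
    - [0, 0, -0.06, 0.0232, -0.0363, 0, 1]
    - [0, 0, -0.06, 0.0232, -0.0363, 0, 1]
    - [0, 0, 0, 0, 0, -0.03, 1]
    - [0, 0, 0, 0, 0, -0.03, 1]
    - [0, 0, 0, 0, 0, 0, 1]
    - [0, 0, 0, 0, 0, 0, 1]
  grip_force: 15

```text
time_s: 1.85
eef_pos: [0.4424, 0.1454, 0.1797]
eef_rot: [0.622, 0.337, 0.622, -0.336]
force: [-0.1, 0.7, 0.1]
width: 0.0006
```

Run:
```python
from h import *
for n,b in (("top",(120,280,200,420)),("side",(180,340,170,360))):
    p,d=viewer.grab_frame(n);cv2.imwrite(f"pics/{n}1.png",cv2.resize(p[b[0]:b[1],b[2]:b[3],::-1],None,fx=3.3,fy=3.3))
s=ctrl.read_state();print(s["time_s"],s["eef_pos"],s["force"],s["width"]);print(RR(s["eef_rot"]).round(3))
```

```text
1.95 [0.44249016 0.14547793 0.17987919] [ 0.11845585  0.15413402 -0.19638626] 0.0006936255626168749
[[ 0.002  0.837  0.547]
 [ 0.     0.547 -0.837]
 [-1.     0.002  0.001]]
```

View pics/top1.png

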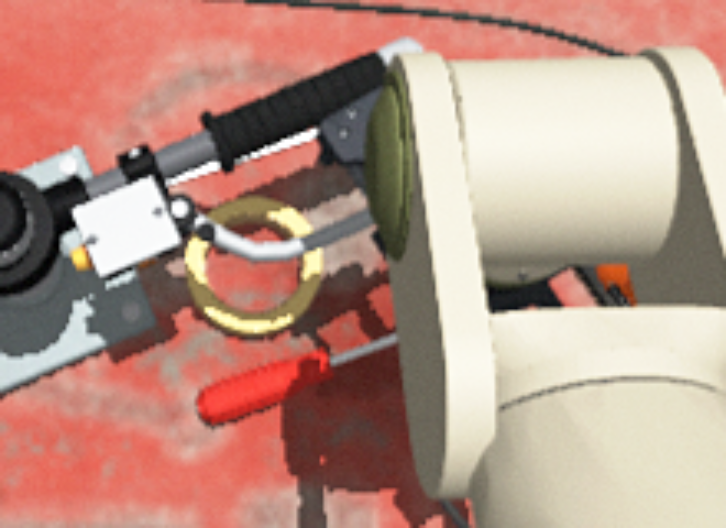

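View pics/side1.png

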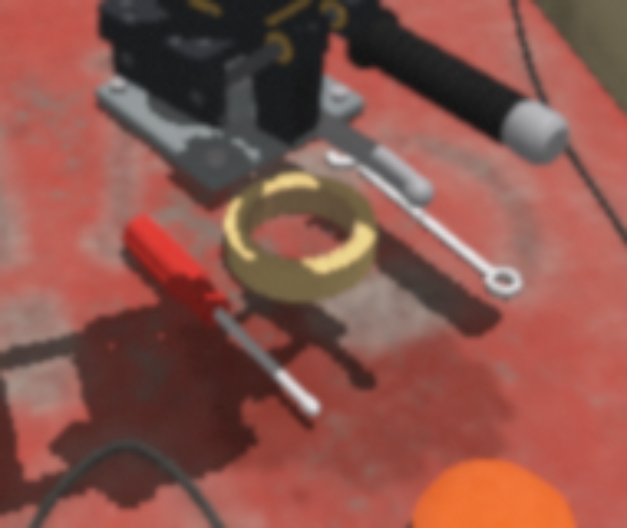

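The top view shows the gripper just outside the blade, hiding the outer end of the lever. In the side crop the fingertips, near (290,80), are on the robot side of the blade end at (425,190). The tape and screwdriver haven't moved. Next I go down beside the lever and close in.

Request:
apply_moves:
  plan:
    - [0, 0, 0, 0, 0, -0.02, 1]
    - [0, 0, 0, 0, 0, -0.02, 1]
    - [0, 0, 0, 0, 0, -0.016, 1]
    - [0, 0, 0, 0, 0, 0, 1]
    - [0, 0, 0, 0.009, 0.0045, 0, 1]
    - [0, 0, 0, 0.009, 0.0045, 0, 1]
    - [0, 0, 0, 0, 0, 0, 1]
    - [0, 0, 0, 0, 0, 0, 1]

```text
time_s: 2.95
eef_pos: [0.46, 0.1544, 0.1228]
eef_rot: [0.622, 0.336, 0.622, -0.336]
force: [0.5, 0.4, 0.6]
width: 0.0004
```

Request:
apply_moves:
  plan:
    - [0, 0, 0, 0.006, 0.003, 0, 1]
    - [0, 0, 0, 0.006, 0.003, 0, 1]
    - [0, 0, 0, 0.003, 0.001, 0, 1]
    - [0, 0, 0, 0, 0, 0, 1]
    - [0, 0, 0, 0, 0, 0, 1]

```text
time_s: 3.58
eef_pos: [0.4748, 0.1611, 0.1227]
eef_rot: [0.622, 0.336, 0.622, -0.337]
force: [-1.3, -4.6, -0.4]
width: 0.0005
```

Run:
```python
from h import *
b=(170,310,180,360)
p,d=viewer.grab_frame("side");cv2.imwrite(f"pics/side2.png",cv2.resize(p[b[0]:b[1],b[2]:b[3],::-1],None,fx=4,fy=4,interpolation=cv2.INTER_CUBIC))
s=ctrl.read_state();print(s["time_s"],s["eef_pos"],s["force"],s["ft_torque"])
```

```text
3.625 [0.47479286 0.16109638 0.12268384] [-1.47014162 -3.67707619  0.900203  ] [-0.67905307  0.23646441 -0.05904958]
```

View pics/side2.png

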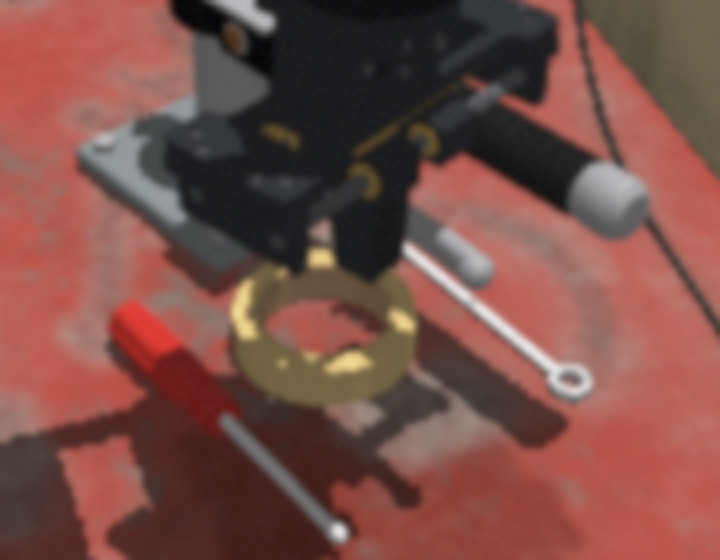

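The fingers rest on the blade, and the body sits above the grip without touching it. I count that as 6 pictures viewed. Now I press along the arc.

Request:
apply_moves:
  plan:
    - [0, 0, 0, 0.004, 0, 0, 1]
    - [0, 0, 0, 0.004, 0, 0, 1]
    - [0, 0, 0, 0.004, 0.0005, 0, 1]
    - [0, 0, 0, 0.004, 0.001, 0, 1]
    - [0, 0, 0, 0.004, 0.001, 0, 1]
    - [0, 0, 0, 0, 0, 0, 1]

```text
time_s: 4.38
eef_pos: [0.4954, 0.1635, 0.1227]
eef_rot: [0.622, 0.336, 0.622, -0.337]
force: [-2.9, -5.0, 1.2]
width: 0.0004
```

Request:
apply_moves:
  plan:
    - [0, 0, 0, 0.002, 0.0006, 0, 1]
    - [0, 0, 0, 0.002, 0.0006, 0, 1]
    - [0, 0, 0, 0, 0, 0, 1]

```text
time_s: 4.75
eef_pos: [0.4993, 0.1643, 0.1227]
eef_rot: [0.622, 0.336, 0.622, -0.337]
force: [-2.9, -7.2, 1.1]
width: 0.0004
```

Request:
apply_moves:
  plan:
    - [0, 0, 0, 0.002, 0, 0, 1]
    - [0, 0, 0, 0.002, 0, 0, 1]
    - [0, 0, 0, 0, 0, 0, 1]

```text
time_s: 5.12
eef_pos: [0.503, 0.1649, 0.1227]
eef_rot: [0.622, 0.336, 0.622, -0.337]
force: [-3.6, -3.0, 1.2]
width: 0.0002
```

Request:
apply_moves:
  plan:
    - [0, 0, 0, 0.002, 0, 0, 1]
    - [0, 0, 0, 0, 0, 0, 1]

```text
time_s: 5.38
eef_pos: [0.5049, 0.1652, 0.1227]
eef_rot: [0.622, 0.336, 0.622, -0.336]
force: [-4.8, -1.0, 0.6]
width: 0.0004
```

Request:
apply_moves:
  plan:
    - [0, 0, 0, 0.001, 0.0002, 0, 1]
    - [0, 0, 0, 0, 0, 0, 1]

```text
time_s: 5.62
eef_pos: [0.5052, 0.1653, 0.1226]
eef_rot: [0.621, 0.336, 0.623, -0.337]
force: [-8.3, -1.3, 2.3]
width: 0.0008
```

Request:
apply_moves:
  plan:
    - [0, 0, 0, 0.001, 0.0002, 0, 1]
    - [0, 0, 0, 0, 0, 0, 1]

```text
time_s: 5.88
eef_pos: [0.5055, 0.1654, 0.1225]
eef_rot: [0.621, 0.336, 0.623, -0.337]
force: [-10.4, -2.9, 4.2]
width: 0.0008
```

Request:
apply_moves:
  plan:
    - [0, 0, 0, 0.001, 0.0002, 0, 1]
    - [0, 0, 0, 0, 0, 0, 1]

```text
time_s: 6.12
eef_pos: [0.5058, 0.1655, 0.1225]
eef_rot: [0.621, 0.335, 0.624, -0.337]
force: [-13.7, -3.9, 5.5]
width: 0.0008
```

Run:
```python
from h import *
b=(170,310,180,360)
p,d=viewer.grab_frame("side");cv2.imwrite(f"pics/side3.png",cv2.resize(p[b[0]:b[1],b[2]:b[3],::-1],None,fx=4,fy=4,interpolation=cv2.INTER_CUBIC))
s=ctrl.read_state();print(s["time_s"],s["eef_pos"],s["force"],s["ft_torque"])
```

```text
6.175 [0.50579985 0.16544599 0.12248645] [-13.51823864  -2.95122346   5.70046151] [-0.50169233  1.94894879  0.17779145]
```

View pics/side3.png

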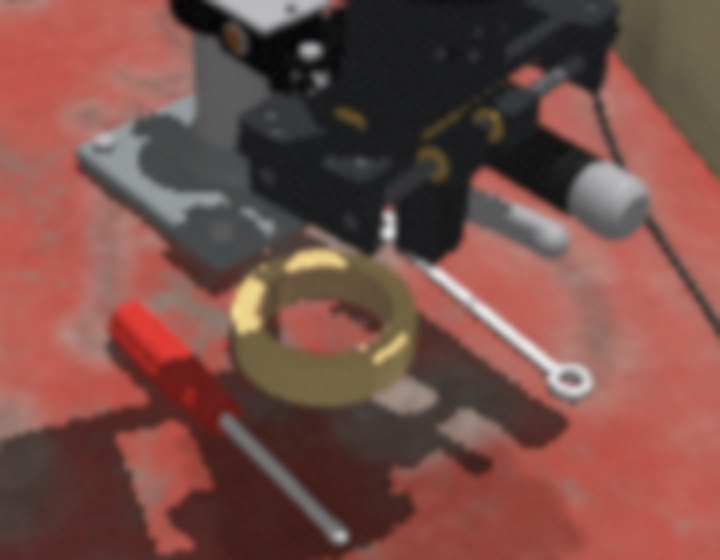

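The ball end has moved inward to (550,237) and is still clear of the grip, so the lever is on its stop at about 14 N. Releasing it fully.

Request:
apply_moves:
  plan:
    - [0, 0, 0, -0.003, -0.0006, 0, 1]
    - [0, 0, 0, -0.006, -0.001, 0, 1]
    - [0, 0, 0, -0.01, -0.002, 0, 1]
    - [0, 0, 0, -0.01, -0.002, 0, 1]
    - [0, 0, 0, -0.01, -0.002, 0, 1]
    - [0, 0, 0, -0.009, -0.004, 0, 1]
    - [0, 0, 0, 0, 0, 0, 1]
    - [0, 0, 0, 0, 0, 0, 1]
    - [0, 0, 0, 0, 0, 0, 1]
    - [0, 0, 0, 0, 0, 0, 1]
    - [0, 0, 0, 0, 0, 0, 1]
    - [0, 0, 0, 0, 0, 0, 1]
    - [0, 0, 0, 0, 0, 0, 1]

```text
time_s: 7.8
eef_pos: [0.46, 0.154, 0.1228]
eef_rot: [0.622, 0.336, 0.622, -0.336]
force: [0.1, -0.1, 0.2]
width: 0.0002
```

Run:
```python
from h import *
b=(170,310,180,360)
p,d=viewer.grab_frame("side");cv2.imwrite(f"pics/side4.png",cv2.resize(p[b[0]:b[1],b[2]:b[3],::-1],None,fx=4,fy=4,interpolation=cv2.INTER_CUBIC))
s=ctrl.read_state();print(s["time_s"],s["eef_pos"],s["force"],s["ft_torque"])
```

```text
7.85 [0.46002433 0.15400616 0.12277083] [-0.72435963 -0.09271845  0.17256383] [-0.04423354  0.07627435 -0.01208911]
```

View pics/side4.png

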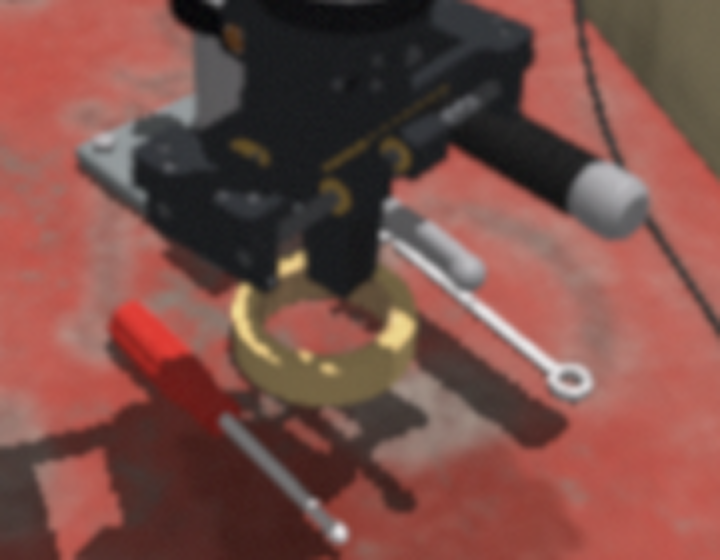

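The lever has sprung out: ball end at (470,272), force about zero. I press again along a path with less sideways drag.

Request:
apply_moves:
  plan:
    - [0, 0, 0, 0.006, 0.003, 0, 1]
    - [0, 0, 0, 0.006, 0.003, 0, 1]
    - [0, 0, 0, 0.005, 0, 0, 1]
    - [0, 0, 0, 0.005, 0.0005, 0, 1]
    - [0, 0, 0, 0.005, 0.001, 0, 1]
    - [0, 0, 0, 0.005, 0.001, 0, 1]
    - [0, 0, 0, 0.005, 0.001, 0, 1]
    - [0, 0, 0, 0.004, 0.001, 0, 1]
    - [0, 0, 0, 0.003, 0.0005, 0, 1]
    - [0, 0, 0, 0.002, 0.0002, 0, 1]
    - [0, 0, 0, 0, 0, 0, 1]

```text
time_s: 9.22
eef_pos: [0.5055, 0.1649, 0.1226]
eef_rot: [0.621, 0.336, 0.622, -0.337]
force: [-6.4, -3.9, 2.2]
width: 0.0007
```

Request:
apply_moves:
  plan:
    - [0, 0, 0, 0.001, 0.0002, 0, 1]
    - [0, 0, 0, 0, 0, 0, 1]

```text
time_s: 9.48
eef_pos: [0.5058, 0.1649, 0.1225]
eef_rot: [0.621, 0.335, 0.623, -0.337]
force: [-8.9, -6.7, 4.7]
width: 0.0005
```

Request:
apply_moves:
  plan:
    - [0, 0, 0, 0.001, 0, 0, 1]
    - [0, 0, 0, 0, 0, 0, 1]
    - [0, 0, 0, 0, 0, 0, 1]
    - [0, 0, 0, 0, 0, 0, 1]
    - [0, 0, 0, 0, 0, 0, 1]
    - [0, 0, 0, 0, 0, 0, 1]
    - [0, 0, 0, 0, 0, 0, 1]
    - [0, 0, 0, 0, 0, 0, 1]
    - [0, 0, 0, 0, 0, 0, 1]
    - [0, 0, 0, 0, 0, 0, 1]
    - [0, 0, 0, 0, 0, 0, 1]
    - [0, 0, 0, 0, 0, 0, 1]
    - [0, 0, 0, 0, 0, 0, 1]
    - [0, 0, 0, 0, 0, 0, 1]
    - [0, 0, 0, 0, 0, 0, 1]
    - [0, 0, 0, 0, 0, 0, 1]

```text
time_s: 11.48
eef_pos: [0.5061, 0.165, 0.1225]
eef_rot: [0.621, 0.335, 0.623, -0.338]
force: [-11.5, -4.8, 6.3]
width: 0.0007
```

Request:
apply_moves:
  plan:
    - [0, 0, 0, 0, 0, 0, 1]
    - [0, 0, 0, 0, 0, 0, 1]
    - [0, 0, 0, 0, 0, 0, 1]
    - [0, 0, 0, 0, 0, 0, 1]
    - [0, 0, 0, 0, 0, 0, 1]
    - [0, 0, 0, 0, 0, 0, 1]
    - [0, 0, 0, 0, 0, 0, 1]
    - [0, 0, 0, 0, 0, 0, 1]
    - [0, 0, 0, 0, 0, 0, 1]
    - [0, 0, 0, 0, 0, 0, 1]
    - [0, 0, 0, 0, 0, 0, 1]
    - [0, 0, 0, 0, 0, 0, 1]
    - [0, 0, 0, 0, 0, 0, 1]
    - [0, 0, 0, 0, 0, 0, 1]
    - [0, 0, 0, 0, 0, 0, 1]
    - [0, 0, 0, 0, 0, 0, 1]

```text
time_s: 13.48
eef_pos: [0.5061, 0.165, 0.1225]
eef_rot: [0.621, 0.335, 0.623, -0.338]
force: [-12.9, -4.9, 5.8]
width: 0.0004
```

Run:
```python
from h import *
b=(170,310,180,360)
p,d=viewer.grab_frame("side");cv2.imwrite(f"pics/side5.png",cv2.resize(p[b[0]:b[1],b[2]:b[3],::-1],None,fx=4,fy=4,interpolation=cv2.INTER_CUBIC))
s=ctrl.read_state();print(s["time_s"],s["eef_pos"],s["force"],s["ft_torque"])
```

```text
13.525 [0.50606736 0.16496385 0.12250299] [-11.72603377  -5.19798439   6.78889611] [-0.73027232  1.73130185  0.13792984]
```

View pics/side5.png

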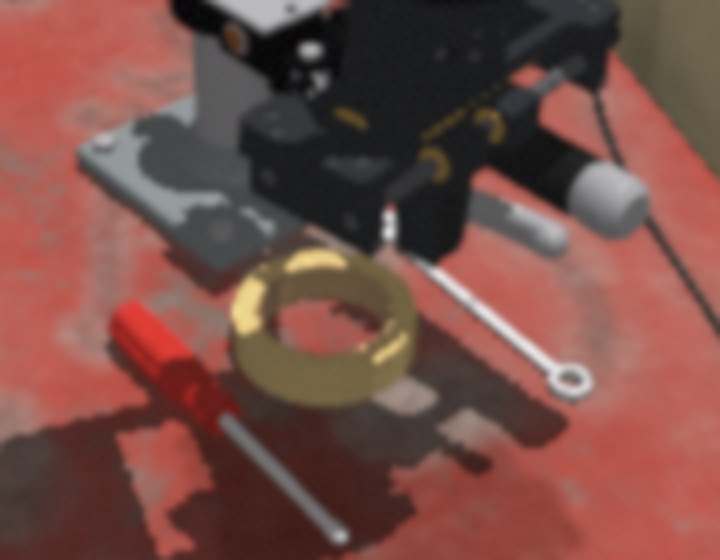

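The picture matches the first press: ball end at (550,237), clear of the grip, with the tape, spanner and screwdriver where they were. The force has held steady at about 14 N for 4 s, so I'm handing the job in.

```bash
python3 -c "
from rig import ctrl
print(ctrl.finish_job())"
```

```text
the job is handed in; nothing more can be done
None
```

I carried out the leak check and handed the job in while still holding the lever against its stop; no verdict was reported. With the fingers shut and their backs on the outer face, I pressed the lever to its stop at about 14 N. I then let it spring fully out, pressed it in again and held it for about 4 s at 13–15 N.

**Stop:** In both presses the fingers halted at the same place, x = 0.506 m to within 0.3 mm. The force then rose by about 3 N for each extra millimetre commanded, as a firm stop should. The lever angle can't be read directly, so this and the pictures are my evidence for it.

**Release:** Between the presses the force fell to about zero, and the picture showed the lever fully out.

**Surroundings:** The last picture shows the blade clear of the grip. The spanner, screwdriver and tape were where they started.

**Unexpected reading:** Friction dragged sideways on the fingers by up to 7 N during the presses. At the end there was also an upward force of about 6 N on the tool, which I put down to friction and slight tilt. The gripper body was about 30 mm above the bar by calculation, so I don't think it touched.

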